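# Ballast the market-stall sign stand and start its clamp bolt

## Task

Get the sign stand ready: drop the steel ballast slug into its open pot from above, then start its wing bolt in the thread: turn the wing head backward (counter-clockwise seen from above) until the bolt drops into the thread, then forward (clockwise) one full turn from there, and finish still gripping the wing head so that the bolt is held started. Do not let go of it at the end, and leave the vase, the candlestick and the toy car where they are.

Things in the scene. Friction and masses are not known exactly. Their poses are not given: they have to be found in the camera images.
- stand: Sign stand fixed to the table: dark steel base plate 120 x 260 x 12 mm (own x, y, z). Origin: centre of the plate's underside, z up. At own y +78 mm the round aluminium ballast pot; at y -80 mm, x 0 a steel threaded boss (42 mm diameter, top 46 mm above the table) with the wing bolt upright in it; between, at y -5 mm, a low empty pole socket (36 mm diameter, top 38 mm up).
- pot_floor (a point): Centre of the pot's inner floor, 16 mm above the table. The pot is open at the top: inner radius 43 mm at the floor and 45 mm at the rim, wall 3 mm, rim 61 mm above this point (77 mm above the table).
- slug_center (a point): Centre (half-way up) of the ballast slug: a plain dark steel cylinder 30 mm in diameter and 36 mm high, about 0.2 kg, standing upright on the table.
- wing_head: Wing head of the bolt: steel bar 42 mm long (own x), 12 mm thick (own y), 26 mm high, the bolt's upright axis through its middle. Origin: centre of the bar, 86 mm above the table at the start, 16 mm lower one turn in. Its yaw falls as clamp_bolt grows. It cannot leave the stand. Below it a neck 10 mm thick. Fingers opened 50 mm can turn back around it without rising.
- clamp_bolt (a joint): Turn of the bolt, rad, whole turns counted, growing forward (clockwise from above); about 0.03 N m. Starts at 0.7 to 2.0, resting on the boss's face; forward from there it binds near 3. Backward, from about -0.15 it drops 8 mm by its weight (0.4 kg) unless a firm grip holds it up; back stop -0.75. One turn forward from the drop: about 6.0 (5.2 to 7.1 will do); end stop 7.6.
- bolt_depth (a joint): How far the bolt has sunk, in m: 0 while it rests on the face, 0.008 when it has dropped into the thread, then 0.008 more for every turn forward (about 0.016 after one turn). In the thread it has some 1.5 mm of play.
- bud_vase: Bystander: a small blue glazed vase, 42 mm in diameter, 64 mm high, origin at the centre of its foot. Not to be moved.
- candlestick: Bystander: a brass candlestick, 64 mm in diameter at the foot, 112 mm high, origin at the centre of its foot. Not to be moved.
- toy_car: Bystander: a wooden toy car 70 x 40 x 38 mm, origin under its centre. Not to be moved.
Mind the look-alikes: they are no part of the job. Of the things that look like the part that bears slug_center, take the one that is farthest from the robot's base at the start.

How it is judged (in metres and radians):
On the way, in this order (a step that is already met when the one before it is completed fails the run):
1. the slug lies in the pot, released (horizontal distance between slug_center and pot_floor below 0.044 m and z of slug_center in the frame of pot_floor below 0.06 m and contact force between the fingers and slug below 0.1 N), for 0.2 s.
2. the bolt has been turned backward and has dropped into the thread (value of joint clamp_bolt below 0.1 rad and value of joint bolt_depth above 0.006 m), for 0.1 s.
At the end, for the whole second after the job is handed in: The slug lies in the pot (its centre within 44 mm of its axis and less than 60 mm above its floor); the bolt, having dropped into the thread, stands one turn forward (joint clamp_bolt 5.2 to 7.1 rad, sunk 12.5 to 18.5 mm), still, with the fingers gripping the wing head with more than 3 N (value of joint clamp_bolt between 5.2 and 7.1 rad and value of joint bolt_depth between 0.0125 and 0.0185 m and velocity of joint clamp_bolt between -0.1 and 0.1 rad/s and contact force between the fingers and wing_head above 3 N and horizontal distance between slug_center and pot_floor below 0.044 m and z of slug_center in the frame of pot_floor below 0.06 m); the arm keeps its last pose, push and grip.
It fails at once if the vase is disturbed (distance of bud_vase from where it was at the start of the episode above 0.02 m).
It fails at once if the candlestick is disturbed (distance of candlestick from where it was at the start of the episode above 0.02 m).
It fails at once if the toy car is disturbed (distance of toy_car from where it was at the start of the episode above 0.02 m).
It also fails if it takes over 64 s, if anything falls off the work surface, if the arm or the gripper's body presses on something with over 40 N, if the wrist force passes 120 N, or if a joint passes its speed limit or range.

## Robot

A 6-joint arm with a two-finger parallel gripper is mounted at the origin on the work surface. World frame = base frame: x ahead of the robot, y to its left, z up, the work surface at z = 0. Lengths are in m, angles in degrees, forces in N, time in s.
With the tool pointing down it reaches from about 0.35 to 0.875 m from the base axis. Payload 4.2 kg.
Tool frame: the origin (TCP) lies on the centre line of the jaws, within the pads' length; the fingertips stand 11 mm ahead of it and the grasp point (between the pads) lies 8 mm behind it; z points along the fingers, y is the line along which they close (so a half turn about z gives the same grasp; the last joint's range is limited). The gripper opens to 87 mm and grips with 3 to 60 N. Pads are 19 mm wide; open, the fingers measure 117 mm over their backs; the gripper's body (75 mm by 190 mm) begins 51 mm behind the grasp point.
Start: joints at [87.64, 22.042, 0.453, 0, -68.411, -14.817], TCP at [0.185, 0.597, 0.207] pointing down, gripper open.
Joint ranges: [-179.83, 179.83], [-69.29, 118.12], [-61.27, 80.66], [-181.25, 117.63], [-171.15, -9.14], [-177.46, 177.46]. Speed limits (degrees/s): [159.86, 159.86, 180, 180, 180, 180].

## Interface

Orientations are given as a 3x3 rotation matrix whose columns are the frame's x, y, z axes.
In Python, from station import r gives the robot as it stands.
- The arm moves only by the tool servo_tool, never from a script. Its argument "commands" is a list that holds one entry, the list of rows, each a list of 7 numbers: the closure, from 0 (fully open) to 1 (shut), then the shift along the tool's x, y, z in mm, then the turn, a rotation vector about the tool's x, y, z in rad. In form: [[[claw, x, y, z, ax, ay, az], ...]]. A call has exactly 5 rows; each row is the pose to reach, as a shift and turn from the pose commanded when the call began, along the tool's axes at that moment; what a row does not reach only later rows make up. A row lasts 1/10 s, in which the tool goes at most 50 mm and 8.59 degrees, less where a joint would pass 70% of its speed; a pose out of reach is approached as far as the arm can. A call with a gripper value outside its range is refused whole. The fingers move at their own pace and stop on an object; the grip force is fixed at half the most. Time passes only in rows, so rows that repeat a pose let the fingers close, or fill a call up. It gives the time, the measured TCP pose, the force, the opening and the grip force at its end, in the units of the state.
- r.sense(): the state, without advancing time (a new reading comes with each control period).
- r.capture(name): name is "side" or "top"; returns a dict with "pixels" (400x640x3 uint8, red, green, blue), "camera_matrix" (3x3 intrinsics, pixels), "R" (3x3) and "t" (3): a world point X has camera coordinates R X + t. Camera axes: x right, y down, z forward; pixel columns grow to the right and rows downward; lengths in m; the calibration is good to about 2 mm. A picture is of the moment at which its call begins. There is no depth.
- r.finish_job(): hands the job in; it is judged then, once.
The state is a dict: "time_s": time; "joints": joint angles; "joint_velocities": joint speeds; "effort": joint torques, N m; "tcp_pos": TCP position; "ee_rot": TCP orientation; "wrist_force": force on the tool from outside, world axes, zero at the start; "moment": the same for the moment, N m; "gripper_width": opening from 0.0 (shut) to 1.0 (fully open); "gripper_force": force on a finger pad.
Only numpy, scipy, OpenCV 4.12 (cv2) and the standard library are available. Lean on these libraries where they do the work, as an engineer would, in place of code of your own. Each camera call takes 0.05 s, during which the arm holds its last target. There are 200 camera calls.

## Working session

There is one attempt and no reset: what is moved stays moved. The work goes in short steps, Python scripts to look and compute and a tool call to move; the robot and the scene stay as the last step left them, time stands still between calls to the robot, and variables do not carry over. Pictures are saved under pics/ and viewed, at most 10 in all, crops included, and the job is handed in when it is done.

Besides the shell and the picture viewer there is one more tool, called after "Emit:" in YAML: its name, and indented under it one key for each argument. servo_tool: Moves the arm, as the interface text tells. Its arguments: {"type":"object","properties":{"commands":{"type":"array","items":{"type":"array","items":{"type":"array","items":{"type":"number"}}}}},"required":["commands"]}

```bash
mkdir -p pics; python3 - <<'E'
from station import r
import cv2, numpy as np, pickle
for n in("top","side"):
    c=r.capture(n); pickle.dump(c,open(n+".pkl","wb")); cv2.imwrite(f"pics/{n}0.png",c["pixels"][:,:,::-1])
    print(n,c["camera_matrix"].tolist(),(-c["R"].T@c["t"]).round(3),c["R"].round(3).tolist())
print(r.sense())
E
```

```text
top [[456.16564935143276, 0.0, 312.11120045603053], [0.0, 456.16564935143276, 210.56007760543153], [0.0, 0.0, 1.0]] [ 0.273 -0.002  1.254] [[-0.002, -1.0, -0.001], [-0.983, 0.002, -0.185], [0.185, 0.001, -0.983]]
side [[516.4720749561031, 0.0, 317.9195440605096], [0.0, 516.4720749561031, 199.83555505751272], [0.0, 0.0, 1.0]] [0.214 0.608 0.86 ] [[-0.905, -0.426, 0.01], [-0.33, 0.686, -0.648], [0.27, -0.59, -0.761]]
{'time_s': 0.1, 'joints': array([ 8.76370685e+01,  2.20883778e+01,  3.89688175e-01, -2.19923037e-02,
       -6.84114868e+01, -1.48161562e+01]), 'joint_velocities': array([ 0.05476614, -0.03651614,  0.08980879,  0.00953728,  0.01181781,
        0.03804844]), 'effort': array([ 4.31302369e-04, -3.91687167e+01,  1.87936807e+01,  4.23191294e+00,
        1.34903903e-02, -7.16676664e-05]), 'tcp_pos': array([0.18443897, 0.59659524, 0.20577053]), 'ee_rot': array([[ 9.55344437e-01, -2.95494192e-01, -4.35888867e-04],
       [-2.95494477e-01, -9.55342545e-01, -1.90656599e-03],
       [ 1.46955997e-04,  1.95022996e-03, -9.99998088e-01]]), 'wrist_force': array([-0.45106401,  0.07505276, -0.65940657]), 'moment': array([-0.03303461,  0.02961483, -0.04864929]), 'gripper_force': 0.0, 'gripper_width': 0.9973435313801344}
```

View pics/top0.png

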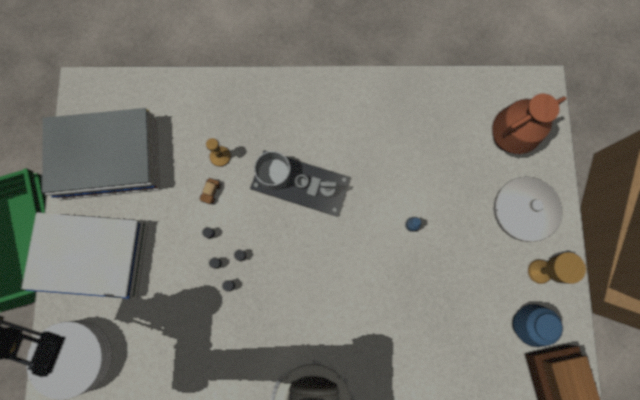

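View pics/side0.png

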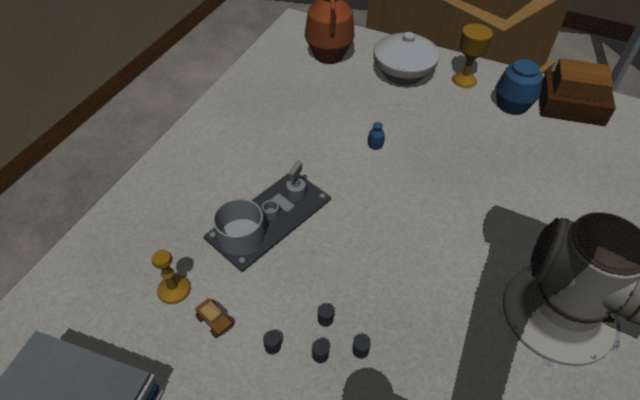

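```bash
cat > h.py <<'E'
import numpy as np, cv2, pickle
def ray(c,u,v,z):
    K,R,t=c["camera_matrix"],c["R"],c["t"]
    d=R.T@np.linalg.solve(K,[u,v,1]); o=-R.T@t
    return o+d*(z-o[2])/d[2]
def proj(c,X):
    p=c["camera_matrix"]@(c["R"]@np.asarray(X)+c["t"]); return p[:2]/p[2]
def tri(c1,p1,c2,p2):
    P=[c["camera_matrix"]@np.c_[c["R"],c["t"]] for c in(c1,c2)]
    X=cv2.triangulatePoints(P[0],P[1],np.float64(p1),np.float64(p2)).ravel(); return X[:3]/X[3]
E
python3 - <<'E'
from h import *
T,S=[pickle.load(open(n+".pkl","rb")) for n in("top","side")]
a=cv2.resize(T["pixels"][140:220,240:360],None,fx=6,fy=6,interpolation=cv2.INTER_CUBIC)[:, :400*2]
b=cv2.resize(S["pixels"][150:270,200:340],None,fx=5,fy=5,interpolation=cv2.INTER_CUBIC)
cv2.imwrite("pics/t1.png",a[:,:,::-1]);cv2.imwrite("pics/s1.png",b[:,:,::-1])
for n,c,(v0,v1,u0,u1) in(("top",T,(220,275,195,260)),("side",S,(295,365,255,380))):
    g=c["pixels"][v0:v1,u0:u1].max(2); m=(g<90).astype(np.uint8)
    k,_,st,ce=cv2.connectedComponentsWithStats(m)
    for i in range(1,k):
        if st[i,4]>15:
            p=ce[i]+[u0,v0]; X=ray(c,*p,.018); print(n,p.round(1),st[i],X.round(4),np.hypot(*X[:2]).round(3))
E
```

```text
top [211.2 232.4] [  8   8  18  11 148] [0.4448 0.2747 0.018 ] 0.523
top [242.8 254.6] [ 40  30  17  11 152] [0.384  0.1869 0.018 ] 0.427
top [218.3 262.3] [ 15  38  19  10 156] [0.3634 0.2524 0.018 ] 0.442
side [325.6 314.2] [ 63   8  17  24 341] [0.3842 0.1947 0.018 ] 0.431
side [272.7 341.2] [  8  35  21  25 394] [0.4455 0.2813 0.018 ] 0.527
side [360.8 345.7] [ 97  38  19  26 375] [0.3042 0.223  0.018 ] 0.377
side [320.5 350. ] [ 57  43  18  26 383] [0.3638 0.2601 0.018 ] 0.447
```

View pics/t1.png

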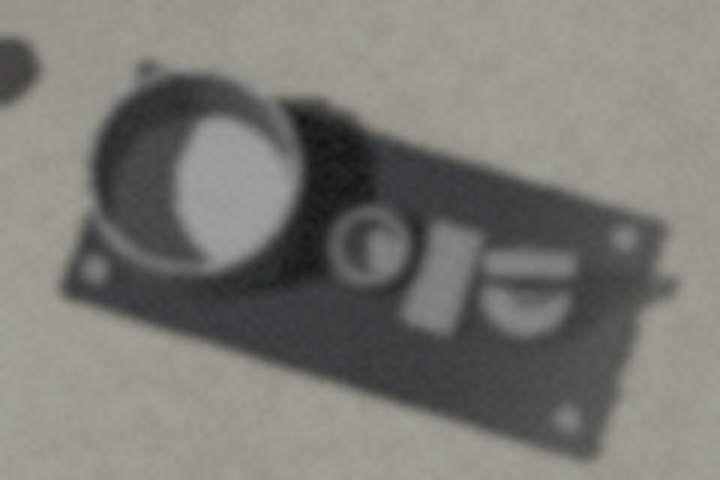

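View pics/s1.png

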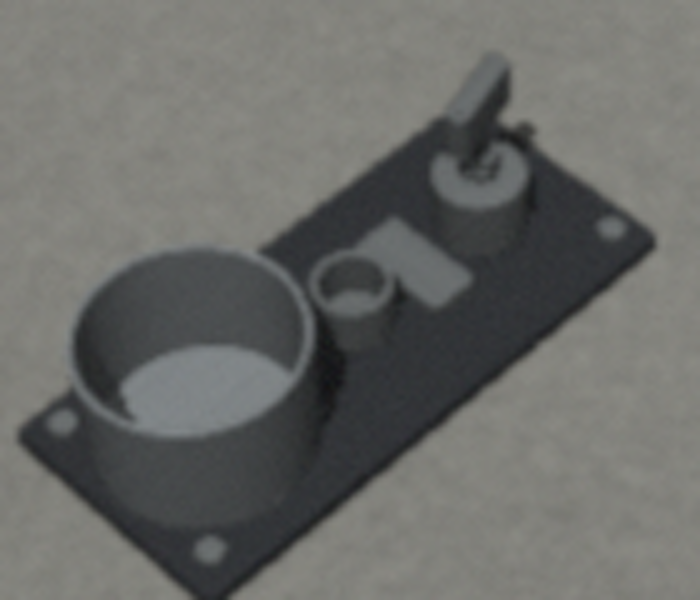

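```bash
python3 - <<'E'
from h import *
from scipy.optimize import least_squares
T,S=[pickle.load(open(n+".pkl","rb")) for n in("top","side")]
ft=lambda x,y:(239.5+(x+.5)/6,139.5+(y+.5)/6)
fs=lambda x,y:(199.5+(x+.5)/5,149.5+(y+.5)/5)
pot,soc,boss=(0,.078,.077),(0,-.005,.038),(0,-.08,.046)
obs=[(T,ft(198,173),pot),(T,ft(369,247),soc),(T,ft(663,222),(.06,-.13,.012)),(T,ft(593,458),(-.06,-.13,.012)),(T,ft(63,293),(-.06,.13,.012)),
(S,fs(194,342),pot),(S,fs(353,283),soc),(S,fs(480,172),boss),(S,fs(213,602),(-.06,.13,.012)),(S,fs(20,437),(.06,.13,.012)),(S,fs(655,240),(-.06,-.13,.012))]
def W(p,X):
    c,s=np.cos(p[2]),np.sin(p[2]); return np.array([p[0]+c*X[0]-s*X[1],p[1]+s*X[0]+c*X[1],X[2]])
f=lambda p:np.concatenate([proj(c,W(p,X))-uv for c,uv,X in obs])
q=least_squares(f,[.55,.05,-.3],loss="soft_l1")
print(q.x,np.degrees(q.x[2]));print(f(q.x).reshape(-1,2).round(1).tolist())
for n,X in(("pot",pot),("boss",boss)):print(n,W(q.x,X).round(4))
print("wing top ends T",ray(T,*ft(483,263),.099),ray(T,*ft(577,263),.099),"S",ray(S,*fs(455,112),.099),ray(S,*fs(500,60),.099))
print("slug edges",ray(T,203,233,.036),ray(S,272.7,341.2,.018))
print("vase",ray(T,414,224,.03),"candle",ray(S,173,290,0),"car",ray(S,213,318,.02))
E
```

```text
[ 0.58711323  0.03392329 -0.30485433] -17.466866258498115
[[-1.5, -0.7], [-0.0, -0.4], [0.1, -0.8], [-0.6, 0.0], [-1.3, 0.2], [0.1, -0.5], [0.5, 0.1], [0.4, 0.1], [0.4, 0.5], [-0.7, -0.8], [1.6, -1.5]]
pot [0.6105 0.1083 0.077 ]
boss [ 0.5631 -0.0424  0.046 ]
wing top ends T [ 0.56167668 -0.0219513   0.099     ] [ 0.56159202 -0.06274914  0.099     ] S [ 0.56502886 -0.02477284  0.099     ] [ 0.56181278 -0.05917145  0.099     ]
slug edges [0.44075289 0.29280222 0.036     ] [0.4455247  0.28122078 0.018     ]
vase [ 0.46509494 -0.27739405  0.03      ] candle [0.67069647 0.26446702 0.        ] car [0.56214912 0.28898489 0.02      ]
```

The stand sits at about (0.587, 0.034) with yaw -17.5°. That puts the pot at (0.61, 0.108) and the wing at (0.563, -0.042), with its bar along world y. The farthest slug is the one at side pixel (273, 341), about (0.445, 0.279). I'll move above it.

Emit:
servo_tool:
  commands:
    - [[0.25,34,23,7,0,0,0],[0.25,69,45,14,0,0,0],[0.25,103,68,21,0,0,0],[0.25,137,91,28,0,0,0],[0.25,171,114,35,0,0,0]]

```text
time_s: 0.6
tcp_pos: [0.3148, 0.436, 0.1711]
ee_rot: [[0.956, -0.295, -0.0], [-0.295, -0.956, -0.001], [-0.0, 0.001, -1.0]]
wrist_force: [0.8, 0.1, 1.2]
gripper_width: 0.758
gripper_force: 0.0
```

Emit:
servo_tool:
  commands:
    - [[0.25,34,23,7,0,0,0],[0.25,69,45,14,0,0,0],[0.25,103,68,21,0,0,0],[0.25,137,91,28,0,0,0],[0.25,171,114,35,0,0,0]]

```text
time_s: 1.1
tcp_pos: [0.4445, 0.2767, 0.1362]
ee_rot: [[0.955, -0.295, -0.0], [-0.295, -0.955, -0.0], [-0.0, 0.0, -1.0]]
wrist_force: [1.2, 0.8, -0.6]
gripper_width: 0.752
gripper_force: 0.0
```

```bash
python3 - <<'E'
from h import *
from station import r
s=r.sense(); print(s["joints"].round(1),s["tcp_pos"],s["ee_rot"].round(3).tolist(),s["gripper_width"])
c=r.capture("top")
v0,v1,u0,u1=222,245,195,230
print(c["pixels"][v0:v1:1,200:226].max(2))
cv2.imwrite("pics/t2.png",cv2.resize(c["pixels"][150:310,170:330],None,fx=3.5,fy=3.5,interpolation=cv2.INTER_CUBIC)[:,:,::-1])
E
```

```text
[ 49.7  16.  -19.5  -0.  -54.5  23.2] [0.44453847 0.27668239 0.13622894] [[0.955, -0.295, -0.0], [-0.295, -0.955, -0.0], [-0.0, 0.0, -1.0]] 0.7517975798525073
[[174 175 174 169 151 115  70  36  28  21  21  25  22  26  28  27  23  21
   29  21  12  21  31  25  25  26]
 [174 174 173 164 135  93  52  33  30  17  27  31  26  16  29  22  23  24
   27  15  26  26  26  24  21  24]
 [175 176 170 156 123  78  43  31  17  29  25  23  26  28  18  26  17  23
   22  25  28  31  27  26  29  22]
 [175 173 169 148 113  65  38  31  25  24  34  29  28  25  18  29  23  22
   26  22  23  24  23  19  24  29]
 [173 173 162 139  94  53  31  21  26  27  21  19  29  22  22  29  27  28
   24  29  28  27  32  23  22  27]
 [177 172 152 119  75  37  25  22  22  24  25  32  26  27  28  26  29  21
   29  27  30  34  23  15  22  24]
 [173 167 142 103  57  29  28  23  27  21  33  23  17  30  25  21  20  25
   21  23  26  19  26  25  24  21]
 [170 161 134  87  49  29  26  15  28  28  23  21  25  32  26  26  32  26
   30  26  27  28  24  26  26  27]
 [149 139 113  74  40  25  21  28  20  23  29  20  15  17  23  32  18
[... 866 characters left out ...]
29  20  26
   22  26  28  32  33  41  72 116]
 [ 79  46  30  30  19  27  26  23  33  23  29  19  28  26  27  33  21  27
   23  22  26  21  30  47  84 128]
 [107  80  55  47  33  26  32  26  22  29  30  21  27  28  14  25  23  35
   32  30  26  24  29  63 102 142]
 [144 125 105  90  76  59  48  42  33  30  28  22  24  23  26  28  26  35
   33  30  22  24  35  73 119 153]
 [166 163 151 144 124 110  95  85  71  55  43  34  33  31  29  32  23  27
   28  28  32  27  49  85 129 158]
 [171 173 170 167 160 150 144 133 117 103  83  73  62  59  56  50  39  31
   30  21  19  35  60 103 140 163]
 [174 178 175 172 172 170 167 162 156 144 130 124 112 107 104  92  78  52
   41  35  29  36  73 117 155 167]]
```

Emit:
servo_tool:
  commands:
    - [[0.25,0,-2,30,0,0,0],[0.25,0,-2,60,0,0,0],[0.25,0,-2,90,0,0,0],[0.25,0,-2,110,0,0,0],[0.25,0,-2,120,0,0,0]]

```text
time_s: 1.65
tcp_pos: [0.4435, 0.279, 0.0146]
ee_rot: [[0.955, -0.296, -0.003], [-0.296, -0.955, -0.003], [-0.002, 0.004, -1.0]]
wrist_force: [-0.3, -0.7, -0.1]
gripper_width: 0.751
gripper_force: 0.0
```

Emit:
servo_tool:
  commands:
    - [[0.8,0,0,0,0,0,0],[0.8,0,0,0,0,0,0],[0.8,0,0,0,0,0,0],[0.8,0,0,0,0,0,0],[0.8,0,0,0,0,0,0]]

```text
time_s: 2.15
tcp_pos: [0.4452, 0.281, 0.0177]
ee_rot: [[0.955, -0.295, 0.002], [-0.295, -0.955, 0.002], [0.001, -0.003, -1.0]]
wrist_force: [-0.0, 1.4, 1.1]
gripper_width: 0.38
gripper_force: 1.1
```

Emit:
servo_tool:
  commands:
    - [[0.8,0,0,0,0,0,0],[0.8,0,0,-30,0,0,0],[0.8,0,0,-70,0,0,0],[0.8,0,0,-110,0,0,0],[0.8,0,0,-130,0,0,0]]

```text
time_s: 2.65
tcp_pos: [0.4453, 0.2808, 0.15]
ee_rot: [[0.955, -0.295, 0.003], [-0.295, -0.955, 0.003], [0.002, -0.004, -1.0]]
wrist_force: [-0.4, 0.3, -1.6]
gripper_width: 0.316
gripper_force: 30.0
```

```bash
python3 - <<'E'
from h import *
from station import r
s=r.sense(); print(s["gripper_width"],s["gripper_force"],s["wrist_force"])
c=r.capture("side"); print(proj(c,s["tcp_pos"]),proj(c,s["tcp_pos"]-[0,0,.015]))
cv2.imwrite("pics/s2.png",cv2.resize(c["pixels"][190:390,180:400],None,fx=3,fy=3,interpolation=cv2.INTER_CUBIC)[:,:,::-1])
E
```

```text
0.3157651912771032 29.970179200172424 [-0.39566203  0.26565758 -1.63424556]
[268.12065932 303.34730177] [268.72992421 308.10287004]
```

View pics/s2.png

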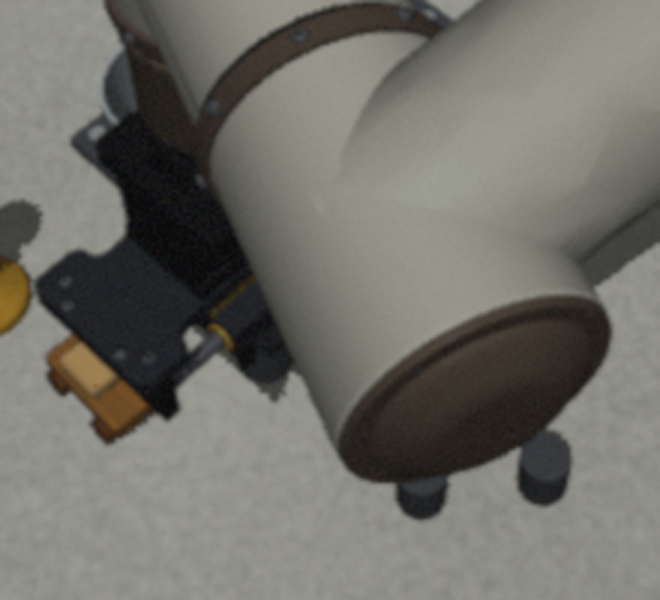

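The slug's spot on the table (crop 277, 453) is now empty, and it hangs between the fingers near (265, 360). Next I'll carry it to the pot.

Emit:
servo_tool:
  commands:
    - [[0.8,25,14,0,0,0,0],[0.8,60,34,0,0,0,0],[0.8,100,56,0,0,0,0],[0.8,140,78,0,0,0,0],[0.8,170,95,0,0,0,0]]

```text
time_s: 3.2
tcp_pos: [0.5791, 0.1369, 0.1449]
ee_rot: [[0.955, -0.297, -0.003], [-0.297, -0.955, -0.001], [-0.003, 0.002, -1.0]]
wrist_force: [-0.0, 0.7, -2.2]
gripper_width: 0.317
gripper_force: 30.0
```

Emit:
servo_tool:
  commands:
    - [[0.8,25,14,0,0,0,0],[0.8,39,22,0,0,0,0],[0.8,39,22,20,0,0,0],[0.8,39,22,50,0,0,0],[0.8,39,22,80,0,0,0]]

```text
time_s: 3.7
tcp_pos: [0.6088, 0.1067, 0.0652]
ee_rot: [[0.955, -0.296, -0.001], [-0.296, -0.955, 0.0], [-0.001, 0.0, -1.0]]
wrist_force: [-0.4, 0.1, -2.4]
gripper_width: 0.319
gripper_force: 30.0
```

```bash
python3 - <<'E'
from h import *
from station import r
s=r.sense(); print(s["joints"].round(1),s["tcp_pos"],s["wrist_force"],s["gripper_width"])
c=r.capture("side"); print(proj(c,s["tcp_pos"]))
cv2.imwrite("pics/s3.png",cv2.resize(c["pixels"][150:300,170:370],None,fx=4,fy=4,interpolation=cv2.INTER_CUBIC)[:,:,::-1])
E
```

```text
[ 24.9  28.8 -10.7  -0.1 -50.6  47.9] [0.60881285 0.10668491 0.06523069] [-0.37473619  0.10991671 -2.40005649] 0.3192185739274927
[240.32992845 220.92713285]
```

View pics/s3.png

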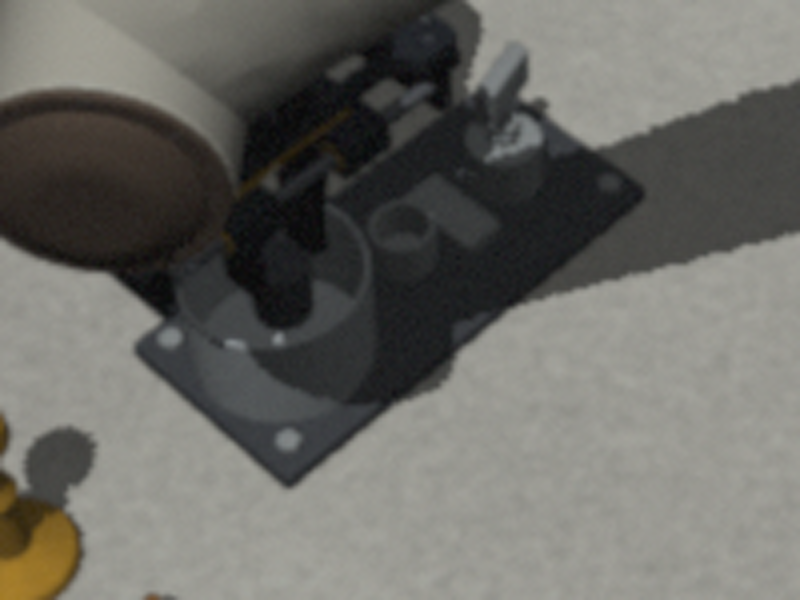

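Emit:
servo_tool:
  commands:
    - [[0.8,1,-2,10,0,0,0],[0.8,1,-2,20,0,0,0],[0.52,1,-2,20,0,0,0],[0.52,1,-2,20,0,0,0],[0.52,1,-2,20,0,0,0]]

```text
time_s: 4.25
tcp_pos: [0.6124, 0.1088, 0.0485]
ee_rot: [[0.956, -0.295, 0.003], [-0.295, -0.956, 0.001], [0.003, -0.002, -1.0]]
wrist_force: [-0.2, 0.4, -0.1]
gripper_width: 0.458
gripper_force: 0.0
```

Emit:
servo_tool:
  commands:
    - [[0.52,0,0,0,0,0,0],[0.52,0,0,-20,0,0,0],[0.52,0,0,-60,0,0,0],[0.52,0,0,-100,0,0,0],[0.52,0,0,-125,0,0,0]]

```text
time_s: 4.75
tcp_pos: [0.6127, 0.1086, 0.1762]
ee_rot: [[0.956, -0.295, 0.006], [-0.295, -0.956, 0.002], [0.005, -0.003, -1.0]]
wrist_force: [-0.8, 0.3, -0.4]
gripper_width: 0.482
gripper_force: 0.0
```

Emit:
servo_tool:
  commands:
    - [[0.42,0,15,0,0,0,0.127],[0.42,0,31,0,0,0,0.254],[0.42,0,47,0,0,0,0.381],[0.42,0,62,0,0,0,0.508],[0.42,0,78,0,0,0,0.635]]

```text
time_s: 5.25
tcp_pos: [0.5882, 0.0333, 0.1727]
ee_rot: [[0.59, -0.807, 0.002], [-0.807, -0.59, 0.0], [0.001, -0.002, -1.0]]
wrist_force: [-0.8, -0.1, -0.2]
gripper_width: 0.58
gripper_force: 0.0
```

```bash
python3 - <<'E'
from h import *
from station import r
s=r.sense(); print(s["joints"].round(1),s["tcp_pos"],s["ee_rot"].round(3),s["gripper_width"])
R=s["ee_rot"];print("to wing in tool mm",1000*R.T@(np.array([.5631,-.0424,.17])-s["tcp_pos"]))
c=r.capture("side");b=cv2.resize(c["pixels"][150:300,170:370],None,fx=4,fy=4,interpolation=cv2.INTER_CUBIC)
cv2.imwrite("pics/s4.png",b[:,:,::-1])
E
```

```text
[ 19.   20.   -7.8   0.  -62.1  17.2] [0.58819336 0.03327799 0.17267447] [[ 0.59  -0.807  0.002]
 [-0.807 -0.59   0.   ]
 [ 0.001 -0.002 -1.   ]] 0.5798459685529208
to wing in tool mm [46.30584383 64.90759254  2.60027676]
```

View pics/s4.png

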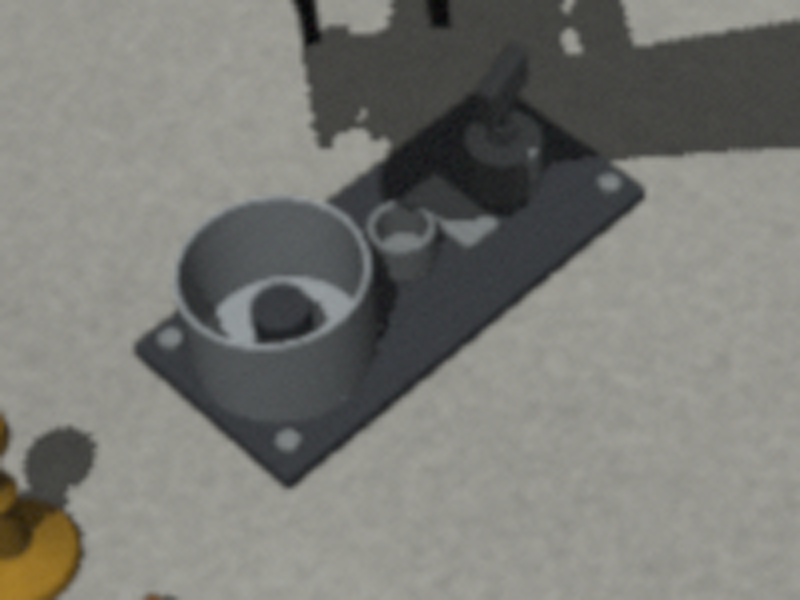

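The slug stands in the pot, at crop (282, 308). Now I'll go over the wing and down onto it.

Emit:
servo_tool:
  commands:
    - [[0.42,9,13,0,0,0,0.126],[0.42,18,26,0,0,0,0.253],[0.42,28,39,0,0,0,0.379],[0.42,37,52,0,0,0,0.506],[0.42,46,65,0,0,0,0.632]]

```text
time_s: 5.8
tcp_pos: [0.5633, -0.0423, 0.1725]
ee_rot: [[0.0, -1.0, 0.001], [-1.0, -0.0, 0.0], [-0.0, -0.001, -1.0]]
wrist_force: [-0.5, -0.1, -0.9]
gripper_width: 0.579
gripper_force: 0.0
```

Emit:
servo_tool:
  commands:
    - [[0.42,0,0,10,0,0,0],[0.42,0,0,30,0,0,0],[0.42,0,0,55,0,0,0],[0.42,0,0,80,0,0,0],[0.42,0,0,94,0,0,0]]

```text
time_s: 6.3
tcp_pos: [0.5622, -0.0413, 0.0755]
ee_rot: [[0.007, -1.0, -0.003], [-1.0, -0.007, -0.0], [-0.0, 0.003, -1.0]]
wrist_force: [-0.5, 0.6, 0.6]
gripper_width: 0.58
gripper_force: 0.0
```

Emit:
servo_tool:
  commands:
    - [[0.42,0,0,0,0,0,0],[0.95,0,0,0,0,0,0],[0.95,0,0,0,0,0,0],[0.95,0,0,0,0,0,0],[0.95,0,0,0,0,0,0]]

```text
time_s: 6.8
tcp_pos: [0.5637, -0.0417, 0.0786]
ee_rot: [[0.004, -1.0, 0.002], [-1.0, -0.004, 0.0], [-0.0, -0.002, -1.0]]
wrist_force: [0.6, -0.3, 0.4]
gripper_width: 0.302
gripper_force: 0.0
```

Emit:
servo_tool:
  commands:
    - [[0.95,0,0,0,0,0,0],[0.95,0,0,0,0,0,0],[0.95,0,0,0,0,0,0],[0.95,0,0,0,0,0,0],[0.95,0,0,0,0,0,0]]

```text
time_s: 7.3
tcp_pos: [0.5634, -0.0418, 0.0779]
ee_rot: [[0.004, -1.0, 0.0], [-1.0, -0.004, -0.0], [0.0, -0.0, -1.0]]
wrist_force: [-0.6, -0.5, 0.7]
gripper_width: 0.13
gripper_force: 30.0
```

```bash
cat > st.py <<'E'
from station import r; import numpy as np
s=r.sense(); R=s["ee_rot"]; print(s["time_s"],"j",s["joints"].round(1),"p",s["tcp_pos"].round(4),"yaw",np.degrees(np.arctan2(R[1,0],R[0,0])).round(2),"F",s["wrist_force"].round(1),"M",s["moment"].round(3),"w",1000*.087*s["gripper_width"],s["gripper_force"])
E
python3 st.py
```

```text
7.3 j [ 12.2  23.5 -17.9   0.  -48.6 -12. ] p [ 0.5634 -0.0418  0.0779] yaw -89.76 F [-0.6 -0.5  0.7] M [ 0.137 -0.005 -0.028] w 11.287459273911647 29.950777888298035
```

Emit:
servo_tool:
  commands:
    - [[0.95,0,0,0,0,0,-0.12],[0.95,0,0,0,0,0,-0.24],[0.95,0,0,0,0,0,-0.36],[0.95,0,0,0,0,0,-0.48],[0.95,0,0,0,0,0,-0.6]]

```text
time_s: 7.8
tcp_pos: [0.5632, -0.0419, 0.0778]
ee_rot: [[0.572, -0.82, -0.0], [-0.82, -0.572, -0.0], [-0.0, 0.0, -1.0]]
wrist_force: [-0.3, -0.1, 0.7]
gripper_width: 0.13
gripper_force: 30.0
```

```bash
python3 st.py
```

```text
7.8 j [ 12.2  23.5 -17.9   0.  -48.6  22.7] p [ 0.5632 -0.0419  0.0778] yaw -55.13 F [-0.3 -0.1  0.7] M [ 0.003  0.001 -0.034] w 11.273513623397678 29.954674243927002
```

Emit:
servo_tool:
  commands:
    - [[0.95,0,0,0,0,0,-0.12],[0.95,0,0,0,0,0,-0.24],[0.95,0,0,0,0,0,-0.36],[0.95,0,0,0,0,0,-0.48],[0.95,0,0,0,0,0,-0.6]]

```text
time_s: 8.3
tcp_pos: [0.5632, -0.0419, 0.0779]
ee_rot: [[0.935, -0.354, 0.0], [-0.354, -0.935, -0.0], [0.0, -0.0, -1.0]]
wrist_force: [0.8, -0.4, -1.7]
gripper_width: 0.134
gripper_force: 29.9
```

```bash
python3 st.py
```

```text
8.3 j [ 12.2  23.5 -17.9   0.  -48.7  57.1] p [ 0.5632 -0.0419  0.0779] yaw -20.75 F [ 0.8 -0.4 -1.7] M [ 0.004 -0.127 -0.028] w 11.6464204790994 29.94115322828293
```

Emit:
servo_tool:
  commands:
    - [[0.95,0,0,0,0,0,-0.06],[0.95,0,0,0,0,0,-0.12],[0.95,0,0,0,0,0,-0.18],[0.95,0,0,0,0,0,-0.24],[0.95,0,0,0,0,0,-0.3]]

```text
time_s: 8.8
tcp_pos: [0.5631, -0.0419, 0.0768]
ee_rot: [[0.998, -0.065, -0.001], [-0.065, -0.998, 0.0], [-0.001, -0.0, -1.0]]
wrist_force: [1.5, -0.2, -3.6]
gripper_width: 0.132
gripper_force: 29.9
```

```bash
python3 st.py
```

```text
8.8 j [ 12.2  23.6 -17.9  -0.  -48.6  74.1] p [ 0.5631 -0.0419  0.0768] yaw -3.71 F [ 1.5 -0.2 -3.6] M [-0.171 -0.484 -0.007] w 11.48193694513516 29.943507313728333
```

The wrist now carries the bolt's weight (Fz -3.6 N), so the thread start has been passed. I'll release so it can drop, lower 8 mm and regrip.

Emit:
servo_tool:
  commands:
    - [[0.42,0,0,0,0,0,0],[0.42,0,0,0,0,0,0],[0.42,0,0,0,0,0,0],[0.42,0,0,0,0,0,0],[0.42,0,0,0,0,0,0]]

```text
time_s: 9.3
tcp_pos: [0.5632, -0.0418, 0.0779]
ee_rot: [[0.998, -0.067, 0.0], [-0.067, -0.998, 0.0], [0.0, -0.0, -1.0]]
wrist_force: [0.6, 0.4, -0.2]
gripper_width: 0.5
gripper_force: 0.0
```

```bash
python3 - <<'E'
from h import *
from station import r
exec(open("st.py").read())
c=r.capture("side");b=cv2.resize(c["pixels"][130:230,240:370],None,fx=6,fy=6,interpolation=cv2.INTER_CUBIC)
print([(z,(6*(proj(c,[.5632,-.042,z])-[240,130])).round()) for z in(.065,.073,.091,.099)])
cv2.imwrite("pics/s5.png",cv2.convertScaleAbs(b[:,:,::-1],alpha=1.6))
E
```

```text
9.3 j [ 12.2  23.5 -17.9   0.  -48.6  74. ] p [ 0.5632 -0.0418  0.0779] yaw -3.84 F [ 0.6  0.4 -0.2] M [-0.032 -0.006  0.009] w 43.4617105476331 0.0
[(0.065, array([334., 288.])), (0.073, array([333., 273.])), (0.091, array([332., 237.])), (0.099, array([331., 221.]))]
```

View pics/s5.png

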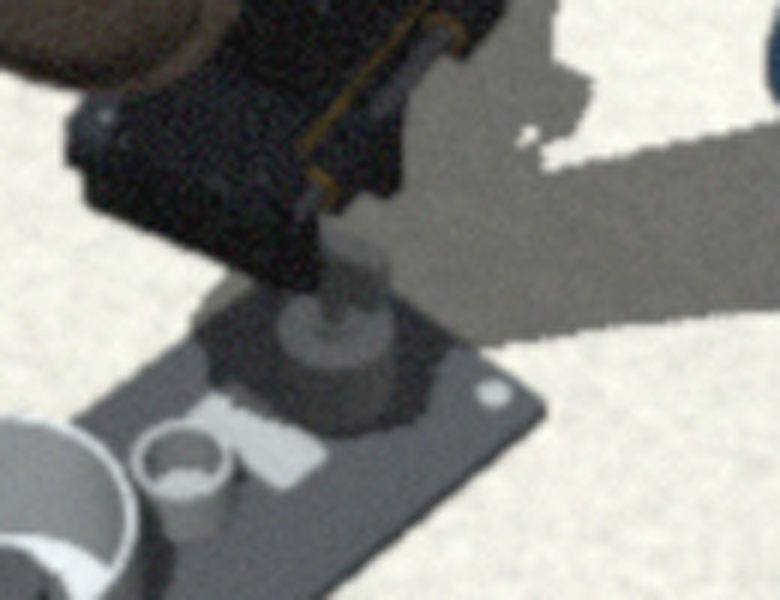

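The bar (crop 320–388, 235–310) now sits just above the boss, so the bolt has dropped. I'll lower, regrip and turn forward.

Emit:
servo_tool:
  commands:
    - [[0.42,0,0,4,0,0,0],[0.42,0,0,8,0,0,0],[0.42,0,0,8,0,0,0],[0.95,0,0,8,0,0,0],[0.95,0,0,8,0,0,0]]

```text
time_s: 9.85
tcp_pos: [0.5633, -0.0418, 0.0698]
ee_rot: [[0.998, -0.067, 0.0], [-0.067, -0.998, -0.0], [0.0, 0.0, -1.0]]
wrist_force: [0.3, -0.4, 0.3]
gripper_width: 0.473
gripper_force: 0.0
```

Emit:
servo_tool:
  commands:
    - [[0.95,0,0,0,0,0,0],[0.95,0,0,0,0,0,0],[0.95,0,0,0,0,0,0],[0.95,0,0,0,0,0,0],[0.95,0,0,0,0,0,0]]

```text
time_s: 10.35
tcp_pos: [0.5632, -0.0419, 0.0698]
ee_rot: [[0.998, -0.067, 0.0], [-0.067, -0.998, -0.0], [0.0, 0.0, -1.0]]
wrist_force: [-1.1, 0.0, 0.6]
gripper_width: 0.131
gripper_force: 30.0
```

```bash
python3 st.py
```

```text
10.35 j [ 12.2  24.  -18.4   0.  -47.6  74. ] p [ 0.5632 -0.0419  0.0698] yaw -3.83 F [-1.1  0.   0.6] M [-0.232  0.091 -0.072] w 11.42697896868734 29.994466602802277
```

Emit:
servo_tool:
  commands:
    - [[0.95,0,0,0.1,0,0,0.11],[0.95,0,0,0.3,0,0,0.22],[0.95,0,0,0.4,0,0,0.33],[0.95,0,0,0.6,0,0,0.44],[0.95,0,0,0.7,0,0,0.55]]

```text
time_s: 10.85
tcp_pos: [0.5632, -0.0419, 0.0691]
ee_rot: [[0.813, -0.582, 0.0], [-0.582, -0.813, -0.0], [0.0, 0.0, -1.0]]
wrist_force: [0.2, -0.6, -0.4]
gripper_width: 0.13
gripper_force: 30.0
```

```bash
python3 st.py
```

```text
10.85 j [ 12.2  24.1 -18.4   0.  -47.5  42.2] p [ 0.5632 -0.0419  0.0691] yaw -35.58 F [ 0.2 -0.6 -0.4] M [-0.035  0.002  0.06 ] w 11.267181231733431 30.00446856021881
```

Emit:
servo_tool:
  commands:
    - [[0.95,0,0,0.1,0,0,0.11],[0.95,0,0,0.3,0,0,0.22],[0.95,0,0,0.4,0,0,0.33],[0.95,0,0,0.6,0,0,0.44],[0.95,0,0,0.7,0,0,0.55]]

```text
time_s: 11.35
tcp_pos: [0.5633, -0.0419, 0.0684]
ee_rot: [[0.389, -0.921, 0.0], [-0.921, -0.389, -0.0], [0.0, -0.0, -1.0]]
wrist_force: [-0.0, 0.8, -0.3]
gripper_width: 0.132
gripper_force: 30.0
```

```bash
python3 st.py
```

```text
11.35 j [ 12.2  24.1 -18.4   0.  -47.4  10.7] p [ 0.5633 -0.0419  0.0684] yaw -67.1 F [-0.   0.8 -0.3] M [ 0.015 -0.012  0.018] w 11.453114584582005 30.00458836555481
```

Emit:
servo_tool:
  commands:
    - [[0.95,0,0,0.1,0,0,0.11],[0.95,0,0,0.3,0,0,0.22],[0.95,0,0,0.4,0,0,0.33],[0.95,0,0,0.6,0,0,0.44],[0.95,0,0,0.7,0,0,0.55]]

```text
time_s: 11.85
tcp_pos: [0.5633, -0.0419, 0.0677]
ee_rot: [[-0.15, -0.989, 0.0], [-0.989, 0.15, -0.0], [0.0, -0.0, -1.0]]
wrist_force: [-0.4, -0.8, 0.4]
gripper_width: 0.132
gripper_force: 30.0
```

Emit:
servo_tool:
  commands:
    - [[0.95,0,0,0.1,0,0,0.11],[0.95,0,0,0.3,0,0,0.22],[0.95,0,0,0.4,0,0,0.33],[0.95,0,0,0.6,0,0,0.44],[0.95,0,0,0.7,0,0,0.55]]

```text
time_s: 12.35
tcp_pos: [0.5634, -0.0419, 0.067]
ee_rot: [[-0.644, -0.765, 0.0], [-0.765, 0.644, -0.0], [-0.0, -0.0, -1.0]]
wrist_force: [-0.0, 0.4, -0.2]
gripper_width: 0.129
gripper_force: 30.0
```

```bash
python3 st.py
```

```text
12.35 j [ 12.2  24.3 -18.5   0.  -47.2 -52.3] p [ 0.5634 -0.0419  0.067 ] yaw -130.12 F [-0.   0.4 -0.2] M [-0.041 -0.168  0.066] w 11.213047066155157 30.0039803981781
```

Emit:
servo_tool:
  commands:
    - [[0.95,0,0,0.1,0,0,0.11],[0.95,0,0,0.3,0,0,0.22],[0.95,0,0,0.4,0,0,0.33],[0.95,0,0,0.6,0,0,0.44],[0.95,0,0,0.7,0,0,0.55]]

```text
time_s: 12.85
tcp_pos: [0.5634, -0.0419, 0.0663]
ee_rot: [[-0.949, -0.315, 0.0], [-0.315, 0.949, -0.0], [-0.0, -0.0, -1.0]]
wrist_force: [-0.3, -0.5, -0.0]
gripper_width: 0.129
gripper_force: 30.0
```

Emit:
servo_tool:
  commands:
    - [[0.95,0,0,0.1,0,0,0.11],[0.95,0,0,0.3,0,0,0.22],[0.95,0,0,0.4,0,0,0.33],[0.95,0,0,0.6,0,0,0.44],[0.95,0,0,0.7,0,0,0.55]]

```text
time_s: 13.35
tcp_pos: [0.5634, -0.0419, 0.0657]
ee_rot: [[-0.974, 0.227, 0.0], [0.227, 0.974, -0.0], [-0.0, -0.0, -1.0]]
wrist_force: [0.3, -0.1, 0.2]
gripper_width: 0.13
gripper_force: 30.0
```

```bash
python3 st.py
```

```text
13.35 j [  12.2   24.4  -18.6    0.   -47.  -115.3] p [ 0.5634 -0.0419  0.0657] yaw 166.85 F [ 0.3 -0.1  0.2] M [-0.139 -0.175  0.032] w 11.30443830273743 30.004400610923767
```

Emit:
servo_tool:
  commands:
    - [[0.42,0,0,0,0,0,0],[0.42,0,0,0,0,0,0],[0.42,0,0,0,0,0,0],[0.42,0,0,0,0,0,0],[0.42,0,0,0,0,0,0]]

```text
time_s: 13.85
tcp_pos: [0.5632, -0.0418, 0.0656]
ee_rot: [[-0.975, 0.223, 0.0], [0.223, 0.975, 0.0], [-0.0, 0.0, -1.0]]
wrist_force: [0.0, -0.5, -0.4]
gripper_width: 0.498
gripper_force: 0.0
```

Emit:
servo_tool:
  commands:
    - [[0.42,0,0,0,0,0,0],[0.42,0,0,0,0,0,0],[0.42,0,0,0,0,0,-0.1],[0.42,0,0,0,0,0,-0.23],[0.42,0,0,0,0,0,-0.36]]

```text
time_s: 14.35
tcp_pos: [0.5632, -0.0418, 0.0656]
ee_rot: [[-0.99, -0.14, 0.0], [-0.14, 0.99, -0.0], [-0.0, -0.0, -1.0]]
wrist_force: [0.3, 0.1, 0.2]
gripper_width: 0.578
gripper_force: 0.0
```

Emit:
servo_tool:
  commands:
    - [[0.42,0,0,0,0,0,-0.14],[0.42,0,0,0,0,0,-0.28],[0.42,0,0,0,0,0,-0.42],[0.42,0,0,0,0,0,-0.56],[0.42,0,0,0,0,0,-0.7]]

```text
time_s: 14.85
tcp_pos: [0.5632, -0.0418, 0.0655]
ee_rot: [[-0.667, -0.745, -0.0], [-0.745, 0.667, 0.0], [0.0, 0.0, -1.0]]
wrist_force: [0.3, -0.7, 0.7]
gripper_width: 0.578
gripper_force: 0.0
```

Emit:
servo_tool:
  commands:
    - [[0.42,0,0,0,0,0,-0.14],[0.42,0,0,0,0,0,-0.28],[0.42,0,0,0,0,0,-0.42],[0.42,0,0,0,0,0,-0.56],[0.42,0,0,0,0,0,-0.7]]

```text
time_s: 15.35
tcp_pos: [0.5632, -0.0418, 0.0656]
ee_rot: [[-0.03, -1.0, 0.0], [-1.0, 0.03, 0.0], [-0.0, -0.0, -1.0]]
wrist_force: [0.1, -0.0, -0.3]
gripper_width: 0.581
gripper_force: 0.0
```

Emit:
servo_tool:
  commands:
    - [[0.42,0,0,0,0,0,-0.14],[0.42,0,0,0,0,0,-0.28],[0.42,0,0,0,0,0,-0.42],[0.42,0,0,0,0,0,-0.56],[0.42,0,0,0,0,0,-0.7]]

```text
time_s: 15.85
tcp_pos: [0.5632, -0.0418, 0.0656]
ee_rot: [[0.621, -0.784, 0.0], [-0.784, -0.621, -0.0], [0.0, -0.0, -1.0]]
wrist_force: [0.5, -0.3, 1.5]
gripper_width: 0.582
gripper_force: 0.0
```

Emit:
servo_tool:
  commands:
    - [[0.42,0,0,0,0,0,-0.14],[0.42,0,0,0,0,0,-0.28],[0.42,0,0,0,0,0,-0.42],[0.42,0,0,0,0,0,-0.56],[0.42,0,0,0,0,0,-0.68]]

```text
time_s: 16.35
tcp_pos: [0.5632, -0.0418, 0.0656]
ee_rot: [[0.976, -0.22, -0.0], [-0.22, -0.976, 0.0], [-0.0, -0.0, -1.0]]
wrist_force: [0.2, 0.1, 0.3]
gripper_width: 0.582
gripper_force: 0.0
```

```bash
python3 st.py; python3 - <<'E'
from h import *
from station import r
c=r.capture("side");b=cv2.resize(c["pixels"][130:230,240:370],None,fx=6,fy=6,interpolation=cv2.INTER_CUBIC)
cv2.imwrite("pics/s6.png",cv2.convertScaleAbs(b[:,:,::-1],alpha=1.6))
E
```

```text
16.35 j [ 12.2  24.4 -18.6  -0.  -47.   65.1] p [ 0.5632 -0.0418  0.0656] yaw -12.68 F [0.2 0.1 0.3] M [ 0.004  0.001 -0.046] w 50.59395073972663 0.0
```

View pics/s6.png

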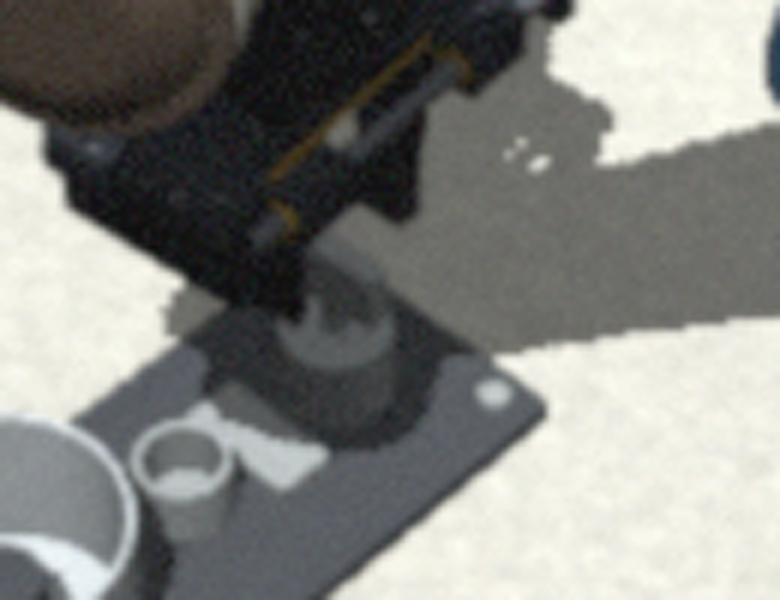

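The bar (crop 305–385, 220–310) is aligned between the open fingers and sits lower than before. I'll regrip and make the second half turn.

Emit:
servo_tool:
  commands:
    - [[0.95,0,0,0,0,0,0],[0.95,0,0,0,0,0,0],[0.95,0,0,0,0,0,0],[0.95,0,0,0,0,0,0],[0.95,0,0,0,0,0,0]]

```text
time_s: 16.9
tcp_pos: [0.5632, -0.0418, 0.0655]
ee_rot: [[0.974, -0.225, 0.0], [-0.225, -0.974, 0.0], [0.0, -0.0, -1.0]]
wrist_force: [-0.2, -0.1, 0.4]
gripper_width: 0.212
gripper_force: 0.0
```

Emit:
servo_tool:
  commands:
    - [[0.95,0,0,0,0,0,0],[0.95,0,0,0,0,0,0],[0.95,0,0,0,0,0,0],[0.95,0,0,0,0,0,0],[0.95,0,0,0,0,0,0]]

```text
time_s: 17.4
tcp_pos: [0.5632, -0.0419, 0.0656]
ee_rot: [[0.974, -0.225, -0.0], [-0.225, -0.974, -0.0], [-0.0, 0.0, -1.0]]
wrist_force: [-0.7, -1.0, 0.2]
gripper_width: 0.132
gripper_force: 30.0
```

Emit:
servo_tool:
  commands:
    - [[0.95,0,0,0.1,0,0,0.11],[0.95,0,0,0.3,0,0,0.22],[0.95,0,0,0.4,0,0,0.33],[0.95,0,0,0.6,0,0,0.44],[0.95,0,0,0.7,0,0,0.55]]

```text
time_s: 17.9
tcp_pos: [0.5633, -0.0419, 0.0649]
ee_rot: [[0.71, -0.704, 0.0], [-0.704, -0.71, -0.0], [0.0, 0.0, -1.0]]
wrist_force: [-0.2, 0.7, 0.1]
gripper_width: 0.131
gripper_force: 30.0
```

```bash
python3 st.py
```

```text
17.9 j [ 12.2  24.4 -18.6   0.  -47.   33.1] p [ 0.5633 -0.0419  0.0649] yaw -44.75 F [-0.2  0.7  0.1] M [-0.08  -0.028  0.129] w 11.372067503333184 29.98662292957306
```

Emit:
servo_tool:
  commands:
    - [[0.95,0,0,0.1,0,0,0.11],[0.95,0,0,0.3,0,0,0.22],[0.95,0,0,0.4,0,0,0.33],[0.95,0,0,0.6,0,0,0.44],[0.95,0,0,0.7,0,0,0.55]]

```text
time_s: 18.4
tcp_pos: [0.5633, -0.0418, 0.0642]
ee_rot: [[0.237, -0.971, 0.0], [-0.971, -0.237, -0.0], [0.0, -0.0, -1.0]]
wrist_force: [0.2, -0.3, 0.3]
gripper_width: 0.13
gripper_force: 30.0
```

Emit:
servo_tool:
  commands:
    - [[0.95,0,0,0.1,0,0,0.11],[0.95,0,0,0.3,0,0,0.22],[0.95,0,0,0.4,0,0,0.33],[0.95,0,0,0.6,0,0,0.44],[0.95,0,0,0.7,0,0,0.55]]

```text
time_s: 18.9
tcp_pos: [0.5634, -0.0418, 0.0635]
ee_rot: [[-0.305, -0.952, 0.0], [-0.952, 0.305, 0.0], [-0.0, -0.0, -1.0]]
wrist_force: [0.7, 0.5, -0.2]
gripper_width: 0.133
gripper_force: 30.0
```

```bash
python3 st.py
```

```text
18.9 j [ 12.2  24.5 -18.7   0.  -46.8 -30. ] p [ 0.5634 -0.0418  0.0635] yaw -107.78 F [ 0.7  0.5 -0.2] M [ 0.034 -0.137  0.054] w 11.596896797505659 29.985813796520233
```

Emit:
servo_tool:
  commands:
    - [[0.95,0,0,0.1,0,0,0.11],[0.95,0,0,0.3,0,0,0.22],[0.95,0,0,0.4,0,0,0.33],[0.95,0,0,0.6,0,0,0.44],[0.95,0,0,0.7,0,0,0.55]]

```text
time_s: 19.4
tcp_pos: [0.5634, -0.0418, 0.0628]
ee_rot: [[-0.758, -0.652, 0.0], [-0.652, 0.758, -0.0], [-0.0, -0.0, -1.0]]
wrist_force: [1.0, -1.4, -0.1]
gripper_width: 0.128
gripper_force: 30.0
```

Emit:
servo_tool:
  commands:
    - [[0.95,0,0,0.1,0,0,0.11],[0.95,0,0,0.3,0,0,0.22],[0.95,0,0,0.4,0,0,0.33],[0.95,0,0,0.6,0,0,0.44],[0.95,0,0,0.7,0,0,0.55]]

```text
time_s: 19.9
tcp_pos: [0.5635, -0.0419, 0.0621]
ee_rot: [[-0.987, -0.16, 0.0], [-0.16, 0.987, -0.0], [-0.0, -0.0, -1.0]]
wrist_force: [-0.5, -0.1, -0.1]
gripper_width: 0.131
gripper_force: 30.0
```

Emit:
servo_tool:
  commands:
    - [[0.95,0,0,0.1,0,0,0.1],[0.95,0,0,0.3,0,0,0.2],[0.95,0,0,0.4,0,0,0.3],[0.95,0,0,0.5,0,0,0.37],[0.95,0,0,0.5,0,0,0.4]]

```text
time_s: 20.4
tcp_pos: [0.5634, -0.0419, 0.0616]
ee_rot: [[-0.972, 0.235, 0.0], [0.235, 0.972, -0.0], [-0.0, -0.0, -1.0]]
wrist_force: [-0.5, -0.9, 0.2]
gripper_width: 0.128
gripper_force: 30.0
```

Emit:
servo_tool:
  commands:
    - [[0.95,0,0,0,0,0,0],[0.95,0,0,0,0,0,0],[0.95,0,0,0,0,0,0],[0.95,0,0,0,0,0,0],[0.95,0,0,0,0,0,0]]

```text
time_s: 20.9
tcp_pos: [0.5634, -0.0419, 0.0616]
ee_rot: [[-0.973, 0.233, 0.0], [0.233, 0.973, -0.0], [-0.0, 0.0, -1.0]]
wrist_force: [0.8, -0.8, -1.0]
gripper_width: 0.129
gripper_force: 30.0
```

```bash
python3 st.py; python3 - <<'E'
from h import *
from station import r
c=r.capture("side");b=cv2.resize(c["pixels"][130:280,200:370],None,fx=4,fy=4,interpolation=cv2.INTER_CUBIC)
cv2.imwrite("pics/s7.png",cv2.convertScaleAbs(b[:,:,::-1],alpha=1.6))
E
```

```text
20.9 j [  12.2   24.7  -18.8    0.   -46.5 -115.7] p [ 0.5634 -0.0419  0.0616] yaw 166.54 F [ 0.8 -0.8 -1. ] M [-0.262 -0.403 -0.003] w 11.200012154798282 29.972195327281952
```

View pics/s7.png

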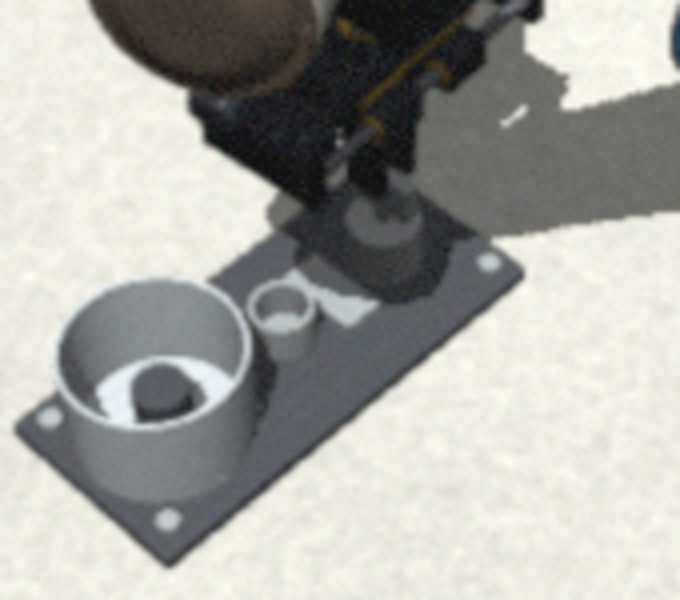

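The slug stands in the pot at (165, 395) and the fingers still hold the wing at (380, 185). The bolt has turned 6.45 rad forward from the drop, so clamp_bolt should be about 5.7–6.3. I'll hand the job in.

```bash
python3 -c "
from station import r; print(r.finish_job())"
```

```text
the job is handed in; nothing more can be done
None
```

Job handed in at about 21 s with no verdict returned: the slug is upright in the pot, and the bolt dropped into the thread, was turned forward about one turn (`clamp_bolt` estimated at 5.7–6.3 rad), and is still gripped at 30 N.

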